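# Set the cutting ruler to the two stop pins

## Robot

A 6-joint arm with a two-finger parallel gripper is mounted at the origin on the work surface. World frame = base frame: x ahead of the robot, y to its left, z up, the work surface at z = 0. Lengths are in m, angles in rad, forces in N, time in s.
With the tool pointing down it reaches from about 0.275 to 0.825 m from the base axis. Payload 4.9 kg.
Tool frame: the origin (TCP) lies midway between the tips of the shut fingers; the grasp point (between the pads) lies 19 mm behind it (bot.grip_depth is the distance from the TCP to the grasp point, in m); y points along the fingers, x is the direction in which the jaws open and shut, and the axes are right-handed (so a half turn about y gives the same grasp; the last joint's range is limited). The gripper opens to 85 mm and grips with 20 to 120 N. Pads are 22 mm wide; open, the fingers measure 114 mm over their backs; the gripper's body (76 mm by 85 mm) begins 54 mm behind the grasp point. The pads swing forward as they close: fully open they stand 13 mm farther back than shut.
Start: joints at [-1.445, 0.326, -0.193, 1.052, 0, 1.437], TCP at [0.141, -0.532, 0.231] pointing down, gripper open.
Joint ranges: [-2.65, 2.65], [-0.97, 1.79], [-1.3, 1.35], [-1.93, 2.1], [-1.47, 1.37], [-3.14, 3.14]. Speed limits (rad/s): [2.57, 2.57, 3.14, 3.14, 3.14, 3.14].

## Interface

Orientations are given as a unit quaternion [w, x, y, z].
In Python, from cell import bot gives the robot as it stands. Calls block until the motion is done:
- bot.move_pose(position, orientation): joint-space move of the TCP to a pose.
- bot.move_linear(position, speed=0.15, rotation=None, until_force=None): straight line of the TCP; rotation=None keeps the orientation; speed is the mean speed in m/s. With until_force (N) it stops when the force on the tool has changed by that much, and returns True; else False.
- bot.goto_joints(angles): joint-space move.
- bot.set_gripper(opening, grasp_force=None): opening from 0.0 (shut) to 1.0 (fully open); grasp_force is the grip in N (None keeps the last); returns when the fingers have stopped.
- bot.wait(seconds).
- bot.solve_ik(position, orientation): joint angles nearest the present ones, or None.
- bot.camera(name): name is "scene" or "top" or "wrist"; returns the picture (420x560x3 uint8, red, green, blue); there is no depth.
- bot.calibration(name): a dict with "mtx" (3x3 intrinsics, pixels), "extrinsics" (4x4, takes a point from world to camera coordinates); the wrist camera has in their place "hand_eye" (4x4, takes a point from camera to tool coordinates, whose origin is the TCP and whose axes are the tool frame's). Camera axes: x right, y down, z forward; pixel columns grow to the right and rows downward; lengths in m; the calibration is good to about 2 mm. A picture is of the moment at which its call begins: read the wrist's pose just before it. calibration takes no time and is no camera call.
A pose or a line that the arm cannot do raises bot.PlanningError and nothing moves.
- bot.close_job(): hands the job in, once; it reports no verdict.
Trained networks look in the newest picture that a camera, given by its name, has taken for a name from the list of things; names that differ only in an ending like _2 or _b are one class to them, and where a whole thing is asked for, a point or a joint stands for the part that bears it (a point fixed in the world has none). Each returns a list of dicts, best first, with "confidence" (0 to 1); they miss things now and then, are a little off and sometimes report something else, mostly with a low value. They report only what shows in the picture. A call takes as long as a camera call. They do not tell look-alikes from the thing itself.
- bot.search_frame(camera, thing): "bbox" ([left, top, width, height] in pixels, round what is visible of it).
Readings, each from a call of its own:
- bot.read_clock(): time.
- bot.read_joint_positions(): joint angles.
- bot.read_joint_vel(): joint speeds.
- bot.read_joint_efforts(): joint torques, N m.
- bot.read_position(): TCP position.
- bot.read_tool_rot(): TCP orientation.
- bot.read_ft_force(): force on the tool from outside, world axes, zero at the start.
- bot.read_moment(): the same for the moment, N m.
- bot.read_gripper_width(): opening from 0.0 (shut) to 1.0 (fully open).
Only numpy, scipy, OpenCV 4.12 (cv2) and the standard library are available. Lean on these libraries where they do the work, as an engineer would, in place of code of your own. Each camera call takes 0.05 s, during which the arm holds its last target.

## Task

Set up the trim cut on the board: from the side of the badge prints, slide the cutting ruler flat over the sheet until its long edge bears on both stop pins at once. Ease it up to them by feel, for the pins shift from their setting if they are pushed hard. Then stand the knobbed steel weight gently on the ruler, on either flat end beside the handle, so that it stays put against both pins, and leave everything else where it is.

Things in the scene. Friction and masses are not known exactly. Their poses are not given: they have to be found in the camera images.
- board: Trim board, fixed: 380 x 440 mm, 12 mm thick, grey cutting-mat top with a sheet of round badge prints (paper-thin) taped on. Origin at table height under the middle of the prints; x runs from the prints towards the stops, y to the left along the board. The board reaches from x = -135 to +245 mm and y = -220 to +220 mm. The cut would run along the ruler's free edge.
- stop_left: Adjustable stop: flush steel plate with a slot along x, let into the board at x = 115, y = +120 mm. Origin at the slot's centre, on the board's top; axes as the board's. In the slot stands a rigid steel pin, 6 mm in diameter, 16 mm high, clamped anywhere within 25 mm either side of the slot's centre, differently each time: its place is not reported. A push of over 8 N shifts it.
- stop_right: The other, equal stop, at x = 115, y = -120 mm of the board, 240 mm from the first; its pin is set independently, within 25 mm either side of its slot's centre.
- ruler: Cutting ruler, loose, flat on the board: aluminium blade 320 mm long, 60 mm wide, 6 mm thick, black bar handle on top; about 0.45 kg, slides with 1 to 3 N and, pushed at its middle, swings about one pin with up to 5 N. Origin at the centre of its underside; y along it, x across, z up. Either long edge (x = +30 or -30 mm) may go to the pins; touching, a pin's axis is 33 mm from its centre line.
- ruler_handle (a point): Centre of the ruler's handle, 16 mm above the ruler's underside; axes as the ruler's. The handle is a bar 24 mm wide (along x), 100 mm long (along y), from 6 to 26 mm above the underside; pinch it across its width from above. On both sides of it the blade's top is flat and free from 66 to 160 mm from the middle.
- weight: Turned steel table weight, 0.3 to 0.55 kg, standing upright on the table beside the board, on the left or the right. Origin at the centre of its underside; z up. Round body 44 mm in diameter, 32 mm high, then a neck and a knob; 66 mm high in all.
- weight_knob (a point): Centre of the weight's knob, 56 mm above its underside: round, 22 mm in diameter, its straight part 50 to 62 mm above the underside. Grip it here from above.
- badge_a: Finished round badge, 58 mm in diameter, 6 mm thick, on the table beyond the board's +y end; origin at the centre of its underside. Leave it alone.
- badge_b: Finished round badge like the other, on the table beyond the board's -y end. Leave it alone.
- shells: Stack of steel badge shells 58 mm in diameter, 23 mm high, on the board behind the pins (at greater x); origin at the centre of its underside. Leave it alone.
- knife: Craft knife, 20 x 105 mm handle, 11 mm thick, with its blade to +y, lying on the board behind the pins; origin under the middle of the handle, y along it. Leave it alone.
- jar: Clear jar with a steel lid, 52 mm in diameter, 75 mm high, standing on the table on the other side of the board from the weight; origin at the centre of its underside. Leave it alone.
Things that resemble listed ones, but are neither listed nor needed, are in the scene too. What is shaped like the weight but brown is not meant.

How it is judged:
On the way, in this order (a step that is already met when the one before it is completed fails the run):
1. the ruler, flat on the printed side, bears on both pins at once (at least 0.5 N on each) (contact force between ruler and stop_left above 0.5 N and contact force between ruler and stop_right above 0.5 N and ((y of pin_left in the frame of ruler above 0 m and x of each of pin_left, pin_right in the frame of ruler above 0.03 m) or (y of pin_left in the frame of ruler below 0 m and x of each of pin_left, pin_right in the frame of ruler below -0.03 m)) and angle between ruler's own z axis and vertical below 0.03 rad), for 0.2 s.
2. the weight stands by itself on a flat end of the ruler (contact force between weight and ruler above 2 N and angle between weight's own z axis and vertical below 0.06 rad and contact force between weight and the fingers below 0.05 N and z of weight in the frame of ruler between 0.004 and 0.009 m and (y of weight in the frame of ruler above 0.06 m or y of weight in the frame of ruler below -0.06 m)), for 0.2 s.
At the end, for the whole second after the job is handed in: The ruler lies flat on the board, on the printed side of the pins, with one long edge within 1.5 mm of both pins (pin axes at most 34.5 mm from its centre line, and within its length); the weight stands upright by itself on one of its flat ends (more than 60 mm from its middle); both at rest (all of step 2 and ((y of pin_left in the frame of ruler above 0 m and x of pin_left in the frame of ruler between 0.03 and 0.0345 m and x of pin_right in the frame of ruler between 0.03 and 0.0345 m) or (y of pin_left in the frame of ruler below 0 m and x of pin_left in the frame of ruler between -0.0345 and -0.03 m and x of pin_right in the frame of ruler between -0.0345 and -0.03 m)) and y of pin_left in the frame of ruler between -0.158 and 0.158 m and y of pin_right in the frame of ruler between -0.158 and 0.158 m and angle between ruler's own z axis and vertical below 0.02 rad and height (world z) of ruler below 0.015 m and linear speed of each of ruler, weight below 0.01 m/s); the robot touches nothing.
It fails at once if a pin is pushed with more than 8 N by the ruler (contact force between ruler and stop_left above 8 N or contact force between ruler and stop_right above 8 N).
It fails at once if a pin is knocked by the robot or the weight (more than 5 N) (contact force between any of stop_left, stop_right and the arm above 5 N or contact force between any of stop_left, stop_right and the fingers above 5 N or contact force between any of stop_left, stop_right and weight above 5 N).
It fails at once if the weight is dropped or thrown over (faster than 0.5 m/s while not held) (contact force between weight and the fingers below 0.05 N and linear speed of weight above 0.5 m/s).
It fails at once if a bystander is moved by more than 15 mm (distance of any of badge_a, badge_b, shells, knife, jar from where it was at the start of the episode above 0.015 m).
It also fails if it takes over 72 s, if anything falls off the work surface, if the arm or the gripper's body presses on something with over 40 N, if the wrist force passes 120 N, or if a joint passes its speed limit or range.

## Working session

There is one attempt and no reset: what is moved stays moved. The work goes in short steps, each a Python script; the robot and the scene stay as the last script left them, time stands still between calls to the robot, and variables do not carry over. Pictures are saved under pics/ and viewed, and the job is handed in when it is done.

```bash
ls; mkdir -p pics; python3 - <<'E'
from cell import bot
import cv2, numpy as np
np.set_printoptions(precision=4,suppress=True)
for n in ["scene","top","wrist"]:
    im=bot.camera(n); cv2.imwrite(f"pics/{n}0.png",im[:,:,::-1])
    c=bot.calibration(n); print(n,c)
for n in ["top","scene"]:
    for t in ["ruler","weight","jar","stop_left","ruler_handle","weight_knob","board"]:
        print(n,t,[(d["bbox"],round(d["confidence"],2)) for d in bot.search_frame(n,t)])
print(bot.read_clock(),bot.read_tool_rot(),bot.read_position())
E
```

```text
pics
scene {'mtx': array([[406.1596,   0.    , 275.6683],
       [  0.    , 406.1596, 206.9212],
       [  0.    ,   0.    ,   1.    ]]), 'extrinsics': array([[ 0.843 ,  0.5379, -0.0003, -0.4528],
       [ 0.4539, -0.7118, -0.5361, -0.1442],
       [-0.2886,  0.4518, -0.8442,  1.0765],
       [ 0.    ,  0.    ,  0.    ,  1.    ]])}
top {'mtx': array([[431.203 ,   0.    , 278.6678],
       [  0.    , 431.203 , 211.163 ],
       [  0.    ,   0.    ,   1.    ]]), 'extrinsics': array([[ 0.0018, -0.9999,  0.015 ,  0.0378],
       [-0.9964, -0.0031, -0.0849,  0.5011],
       [ 0.0849, -0.0148, -0.9963,  1.0162],
       [ 0.    ,  0.    ,  0.    ,  1.    ]])}
wrist {'mtx': array([[328.8077,   0.    , 275.8081],
       [  0.    , 328.8077, 205.0804],
       [  0.    ,   0.    ,   1.    ]]), 'hand_eye': array([[ 1.    , -0.0006,  0.    ,  0.0005],
       [-0.0002, -0.2817,  0.9595, -0.1432],
       [-0.0006, -0.9595, -0.2817,  0.0721],
       [ 0.    ,  0.    ,  0.    ,  1.    ]])}
top ruler []
top weight [([164.6, 269.3, 22.5, 16.0], 0.83), ([128.9, 165.3, 21.5, 21.4], 0.81), ([136.8, 234.6,
[... 610 characters left out ...]
]
scene weight [([308.4, 114.0, 11.9, 26.6], 0.89), ([339.1, 108.0, 19.5, 26.9], 0.81), ([265.4, 116.8, 13.8, 27.8], 0.74), ([365.0, 131.0, 16.5, 26.9], 0.59), ([251.3, 96.4, 19.1, 23.3], 0.58)]
scene jar [([117.4, 334.9, 37.6, 38.3], 0.65), ([281.5, 306.4, 41.9, 25.1], 0.6)]
scene stop_left [([316.1, 214.2, 38.2, 19.8], 0.68)]
scene ruler_handle [([202.4, 193.0, 83.4, 128.9], 0.61)]
scene weight_knob [([363.6, 133.8, 19.0, 22.7], 0.88), ([265.3, 117.7, 14.9, 25.1], 0.74), ([303.5, 113.5, 15.5, 24.9], 0.73), ([338.3, 106.8, 18.4, 27.5], 0.66), ([255.3, 93.4, 16.6, 26.5], 0.65)]
scene board [([173.8, 167.2, 225.0, 231.6], 0.66)]
0.85 [-0.5605  0.5606 -0.431   0.431 ] [ 0.1413 -0.5316  0.2313]
```

View pics/top0.png

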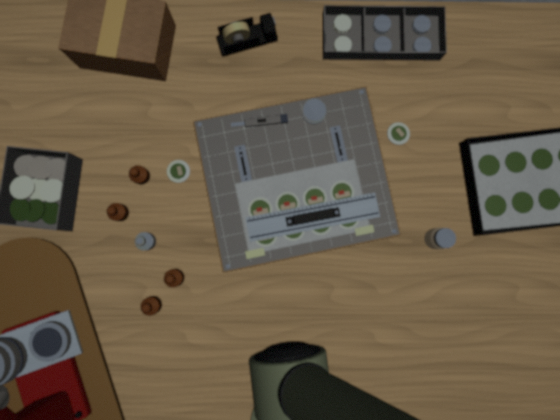

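View pics/scene0.png

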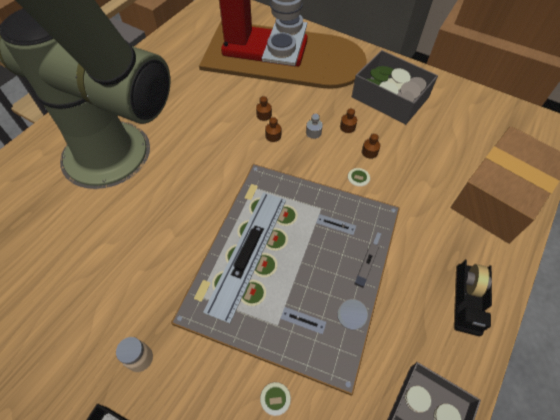

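```bash
python3 - <<'E'
import cv2
im=cv2.imread("pics/top0.png")
cv2.imwrite("pics/topc1.png",cv2.resize(im[80:290,185:410],None,fx=3.5,fy=2.8,interpolation=cv2.INTER_CUBIC)[:, :])
cv2.imwrite("pics/topc2.png",cv2.resize(im[155:325,95:200],None,fx=3.5,fy=3.5,interpolation=cv2.INTER_CUBIC))
E
```

```text
(no output)
```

View pics/topc1.png

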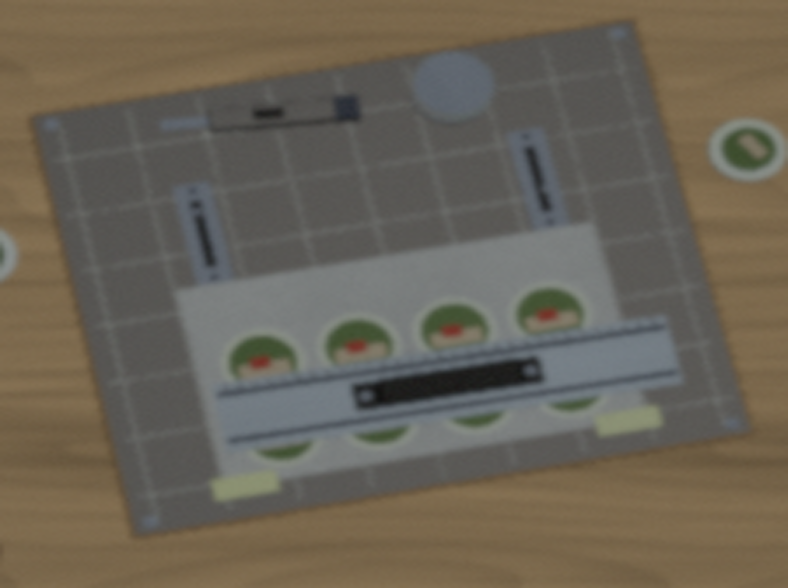

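View pics/topc2.png

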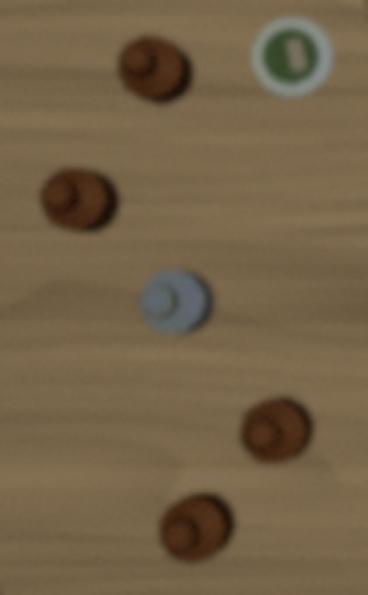

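The things that could be taken for the weight in the top image are four brown ones at (139,174), (117,212), (174,277) and (151,305), and one steel-grey one at (145,241). The crop shows only (145,241) is steel, so that is the weight. The jar is at (442,238).

```bash
cat > h.py <<'E'
from cell import bot
import cv2, numpy as np
from scipy.spatial.transform import Rotation as Ro
np.set_printoptions(precision=4,suppress=True)
def Rt(a):
    c,s=np.cos(a),np.sin(a)
    return np.array([[c,0,-s],[s,0,c],[0,-1,0]],float)
def quat(a):
    q=Ro.from_matrix(Rt(a)).as_quat(); return [q[3],q[0],q[1],q[2]]
def toolT():
    q=bot.read_tool_rot(); T=np.eye(4); T[:3,:3]=Ro.from_quat([q[1],q[2],q[3],q[0]]).as_matrix(); T[:3,3]=bot.read_position(); return T
def cam(n,fn=None):
    c=bot.calibration(n); K=c["mtx"]
    E=np.linalg.inv(toolT()@c["hand_eye"]) if n=="wrist" else c["extrinsics"]
    im=bot.camera(n)
    if fn: cv2.imwrite(f"pics/{fn}.png",im[:,:,::-1]); np.savez(f"pics/{fn}.npz",K=K,E=E)
    return im,K,E
def p2w(px,z,K,E):
    px=np.atleast_2d(px).astype(float); R=E[:3,:3];t=E[:3,3]; C=-R.T@t
    d=(R.T@np.linalg.inv(K)@np.c_[px,np.ones(len(px))].T).T
    return C+d*((z-C[2])/d[:,2])[:,None]
def w2p(P,K,E):
    P=np.atleast_2d(P); q=(K@(E[:3,:3]@P.T+E[:3,3:])).T
    return q[:,:2]/q[:,2:]
def load(fn):
    d=np.load(f"pics/{fn}.npz"); return d["K"],d["E"]
E
python3 - <<'E'
from h import *
c=bot.calibration("top");K,E=c["mtx"],c["extrinsics"]
cp=lambda P:np.array(P)/[3.5,2.8]+[185,80]
C=p2w(cp([[33,118],[635,22],[748,430],[135,535]]),.012,K,E); print("board corners",C)
from math import *
# local: (245,220),(245,-220),(-135,-220),(-135,220)
L=np.array([[.245,.22],[.245,-.22],[-.135,-.22],[-.135,.22]])
A=C[:,:2];a0=A.mean(0);l0=L.mean(0);H=(L-l0).T@(A-a0);th=atan2(H[0,1]-H[1,0],H[0,0]+H[1,1])
R=np.array([[cos(th),-sin(th)],[sin(th),cos(th)]]);o=a0-R@l0
print("yaw",th,"o",o,"res",A-(L@R.T+o))
for l in ([.115,.12],[.115,-.12]): print("slot",R@l+o)
W=p2w(cp([[218,385],[228,448],[667,318],[683,382]]),.018,K,E)[:,:2];print("ruler",W,W.mean(0)); 
d=(W[0]+W[1]-W[2]-W[3]);print("ruler y dir ang",atan2(d[1],d[0])-pi/2,np.linalg.norm(d)/2)
print("handle",p2w(cp([[352,384],[543,370],[450,383]]),.036,K,E))
print("weight",p2w([[145,241]],.03,K,E),p2w([[140.5,241]],.066,K,E))
print("jar",p2w([[442,238]],.05,K,E))
T=toolT();print(T, atan2(T[1,0],T[0,0]))
E
```

```text
board corners [[ 0.7211  0.2468  0.012 ]
 [ 0.8111 -0.1794  0.012 ]
 [ 0.4481 -0.2524  0.012 ]
 [ 0.3574  0.1706  0.012 ]]
yaw 0.20663782972755937 o [ 0.5306 -0.0149] res [[-0.0042 -0.0039]
 [-0.0044  0.0005]
 [ 0.0045  0.0055]
 [ 0.0041 -0.0022]]
slot [0.6185 0.1261]
slot [ 0.6678 -0.1087]
ruler [[ 0.4857  0.1146]
 [ 0.4316  0.1073]
 [ 0.5448 -0.1963]
 [ 0.4892 -0.2064]] [ 0.4878 -0.0452]
ruler y dir ang 0.18475904308735203 0.3176774834284917
handle [[ 0.4855  0.0229  0.036 ]
 [ 0.4978 -0.1067  0.036 ]
 [ 0.4866 -0.0435  0.036 ]]
weight [[0.4285 0.3545 0.03  ]] [[0.428  0.3542 0.066 ]]
jar [[ 0.4367 -0.3427  0.05  ]]
[[ 0.2569 -0.      0.9664  0.1413]
 [-0.9664 -0.      0.2569 -0.5316]
 [ 0.     -1.     -0.      0.2313]
 [ 0.      0.      0.      1.    ]] -1.3110038266363835
```

```bash
python3 - <<'E'
from h import *
for a in (.2,.2+np.pi,.2-np.pi):
  for p in ([.488,-.045,.05],[.65,.1,.09],[.65,-.1,.09],[.59,-.02,.03]):
    print(a,p,bot.solve_ik(p,quat(a)))
a=.2066
import sys
def ok(a): return all(bot.solve_ik(p,quat(a)) is not None for p in ([.488,-.045,.05],[.65,.1,.09],[.65,-.1,.09],[.59,-.02,.03]))
if not ok(a): sys.exit()
n=np.array([-np.sin(a),np.cos(a)])
bot.move_pose([.55,-.15,.2],quat(a))
for k,s in (("R",[.6678,-.1087]),("L",[.6185,.1261])):
    p=np.array(s)-n*.005
    bot.move_pose([*p,.10],quat(a)); bot.wait(.1); cam("wrist","slot"+k)
    print(bot.read_position(), bot.read_clock())
E
```

```text
0.2 [0.488, -0.045, 0.05] [-0.2427  0.4266 -0.58    0.5642  0.      1.1281]
0.2 [0.65, 0.1, 0.09] [ 0.0405  0.6354 -0.0696  0.8658  0.      1.4113]
0.2 [0.65, -0.1, 0.09] [-0.2648  0.6354 -0.0696  0.8658  0.      1.106 ]
0.2 [0.59, -0.02, 0.03] [-0.1589  0.5996 -0.3241  0.6472  0.      1.2119]
3.3415926535897933 [0.488, -0.045, 0.05] [-0.2427  0.4266 -0.58    0.5642  0.     -2.0135]
3.3415926535897933 [0.65, 0.1, 0.09] [ 0.0405  0.6354 -0.0696  0.8658  0.     -1.7303]
3.3415926535897933 [0.65, -0.1, 0.09] [-0.2648  0.6354 -0.0696  0.8658  0.     -2.0356]
3.3415926535897933 [0.59, -0.02, 0.03] [-0.1589  0.5996 -0.3241  0.6472  0.     -1.9297]
-2.941592653589793 [0.488, -0.045, 0.05] [-0.2427  0.4266 -0.58    0.5642  0.     -2.0135]
-2.941592653589793 [0.65, 0.1, 0.09] [ 0.0405  0.6354 -0.0696  0.8658  0.     -1.7303]
-2.941592653589793 [0.65, -0.1, 0.09] [-0.2648  0.6354 -0.0696  0.8658  0.     -2.0356]
-2.941592653589793 [0.59, -0.02, 0.03] [-0.1589  0.5996 -0.3241  0.6472  0.     -1.9297]
[ 0.6688 -0.1147  0.1021] 3.7
[0.6203 0.1194 0.1001] 4.8
```

View pics/slotR.png

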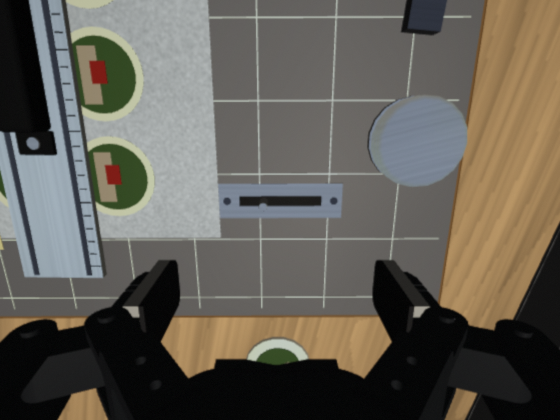

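View pics/slotL.png

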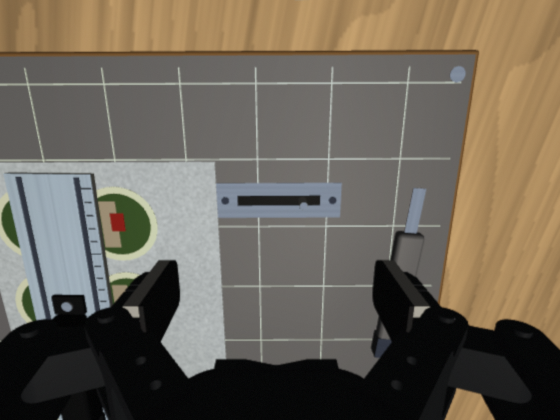

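```bash
python3 - <<'E'
import cv2,numpy as np
a=[cv2.resize(cv2.imread(f"pics/slot{k}.png")[175:230,210:350],None,fx=5.5,fy=5.5,interpolation=cv2.INTER_CUBIC) for k in "RL"]
cv2.imwrite("pics/slots.png",np.clip(np.vstack(a).astype(float)*1.5,0,255).astype(np.uint8))
E
```

```text
(no output)
```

View pics/slots.png

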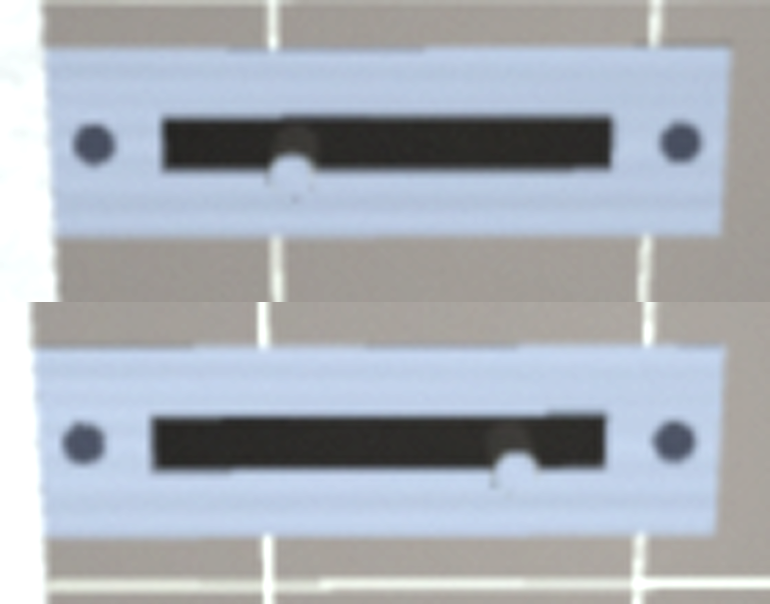

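```bash
python3 - <<'E'
from h import *
cr=lambda p,k:np.array(p)/5.5+[210,175]
out={}
for k,sl,pin,sc,rul in (("R",[[163,145],[612,143]],[[293,178]],[[93,144],[681,142]],[[22,277],[103,277]]),("L",[[152,142],[605,140]],[[516,174]],[[83,142],[674,139]],[[8,174],[93,173]])):
    K,E=load("slot"+k)
    s=p2w(cr(sl,k),.012,K,E);c=p2w(cr(sc,k),.012,K,E);p=p2w(cr(pin,k),.028,K,E)[0]
    r=p2w(rul,.018,K,E)
    m=c.mean(0);u=(s[1]-s[0])/np.linalg.norm(s[1]-s[0])
    print(k,"slot mid",s.mean(0),m,"len",np.linalg.norm(s[1]-s[0]),np.linalg.norm(c[1]-c[0]),"yaw",np.arctan2(*(c[1]-c[0])[[1,0]]),"pin",p,"off",(p-m)[:2]@u[:2])
    print(" ruler",r,np.linalg.norm(r[1]-r[0])); out[k]=(m,p,r)
d=out["L"][0]-out["R"][0];print("slot dist",np.linalg.norm(d),"yaw",np.arctan2(-d[0],d[1]))
d=(out["L"][1]-out["R"][1])[:2];print("pin dist",np.linalg.norm(d),"yaw",np.arctan2(-d[0],d[1]))
d=(out["L"][2]-out["R"][2]).mean(0)[:2];print("ruler len",np.linalg.norm(d),"yaw",np.arctan2(-d[0],d[1]),"mid",(out["L"][2]+out["R"][2]).mean(0)/2)
E
```

```text
R slot mid [ 0.6715 -0.1085  0.012 ] [ 0.6714 -0.1084  0.012 ] len 0.06010511862036488 0.0786994284158772 yaw 0.2076542576514364 pin [ 0.6596 -0.1109  0.028 ] off -0.0120344469552052
 ruler [[ 0.4891 -0.2063  0.018 ]
 [ 0.55   -0.1938  0.018 ]] 0.062151203106142056
L slot mid [0.6217 0.1263 0.012 ] [0.6217 0.1264 0.012 ] len 0.0601756480257129 0.07850103464781384 yaw 0.20844352026710955 pin [0.6383 0.1299 0.028 ] off 0.016936098410055275
 ruler [[0.4332 0.1088 0.018 ]
 [0.4909 0.1214 0.018 ]] 0.059096035485049374
slot dist 0.23995949231565245 yaw 0.20850871643778
pin dist 0.24175719548104382 yaw 0.0883865859963024
ruler len 0.3203527986019674 yaw 0.18046989231894472 mid [ 0.4908 -0.0425  0.018 ]
```

Pin tops are visible at R (263,207) and L (304,207). The pin line has a yaw of 0.088 rad, against 0.2085 for the board. Next I grip the handle.

```bash
python3 - <<'E'
from h import *
a=.1805; P=np.array([.4908,-.0425])
bot.move_pose([*P,.10],quat(a))
bot.set_gripper(.65,20)
print(bot.read_position(),bot.read_ft_force())
print(bot.move_linear([*P,.024],speed=.08,until_force=6), bot.read_position())
cam("wrist","pre")
print(bot.set_gripper(0.0,25), bot.read_gripper_width(),bot.read_ft_force(),bot.read_moment(),bot.read_position(),bot.read_clock())
cam("wrist","grip"); cam("top","topgrip")
E
```

```text
[ 0.4911 -0.042   0.0999] [ 1.0455 -0.4225 -0.2084]
False [ 0.4912 -0.0426  0.0244]
False 0.26874173978078836 [-1.0084  0.0293  6.1094] [0.0156 0.3723 0.0835] [ 0.4909 -0.0426  0.0245] 7.5833
```

View pics/grip.png

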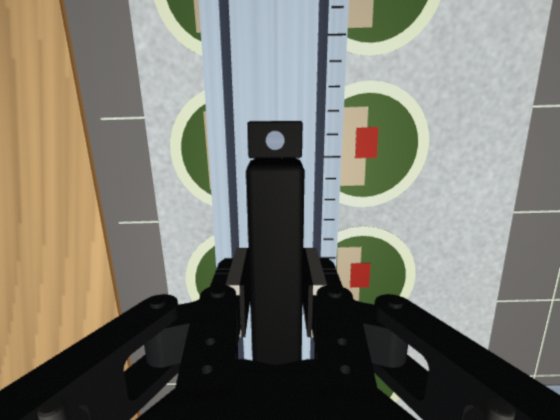

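```bash
python3 - <<'E'
from h import *
p0=np.array(bot.read_position())
for dz in (.0005,.001):
    bot.move_linear([.4908,-.0425,.024+dz],speed=.01); bot.wait(.1); print(dz,bot.read_ft_force(),bot.read_position())
print([bot.read_ft_force() for _ in range(4)], bot.read_clock())
E
```

```text
0.0005 [-1.4523  0.2701  2.1325] [ 0.4906 -0.0425  0.0245]
0.001 [-0.2697  0.4275 -4.5457] [ 0.4904 -0.0424  0.0246]
[array([-0.2697,  0.4275, -4.5457]), array([-0.2697,  0.4275, -4.5457]), array([-0.2697,  0.4275, -4.5457]), array([-0.2697,  0.4275, -4.5457])] 8.3833
```

```bash
python3 - <<'E'
from h import *
a=.0884; n=np.array([np.cos(a),np.sin(a)]); tgt=np.array([.6161,.0066])-.006*n
bot.move_linear([.4908,-.0425,.0247],speed=.01)
print(bot.read_ft_force())
bot.move_linear([*(tgt-.05*n),.0247],speed=.06,rotation=quat(a)); print(bot.read_ft_force(),bot.read_position())
bot.move_linear([*tgt,.0247],speed=.04,until_force=5); bot.wait(.1); print(bot.read_ft_force(),bot.read_position(),bot.read_clock())
cam("wrist","near");cam("top","topnear"); cam("scene","scnear")
E
python3 - <<'E'
import cv2
im=cv2.imread("pics/topnear.png")
cv2.imwrite("pics/topnearc.png",cv2.resize(im[80:290,185:410],None,fx=3.5,fy=2.8,interpolation=cv2.INTER_CUBIC))
im=cv2.imread("pics/scnear.png")
cv2.imwrite("pics/scnearc.png",cv2.resize(im[160:390,170:410],None,fx=3,fy=2.5,interpolation=cv2.INTER_CUBIC))
E
```

```text
[-0.085  -0.7225 -5.3299]
[ 0.5579 -0.4741 -5.3804] [0.5599 0.0015 0.0247]
[-0.4093  0.025  -5.1489] [0.6099 0.006  0.0247] 11.6583
```

View pics/near.png

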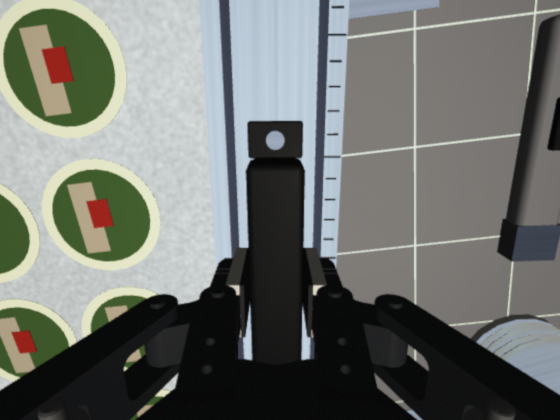

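View pics/scnearc.png

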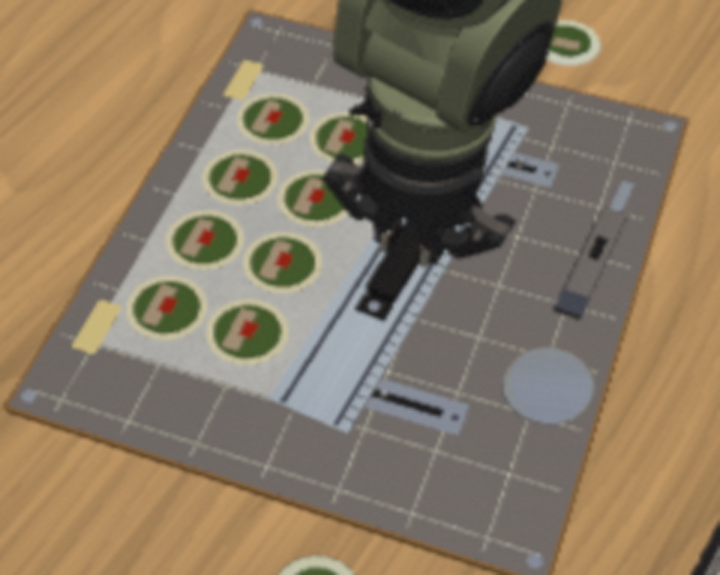

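```bash
python3 - <<'E'
from h import *
a=.0884; n=np.array([np.cos(a),np.sin(a),0]); tgt=np.array([.6161,.0066,0])-.006*n
bot.move_linear([*tgt[:2],.0240],speed=.01); bot.wait(.1); print(bot.read_ft_force())
bot.set_gripper(.34,20); bot.wait(.2)
print(bot.read_gripper_width(),bot.read_ft_force(),bot.read_moment(),bot.read_position())
base=np.array(bot.read_ft_force())
# rear pad travel before contact about 3 mm: go in 0.5 mm
for i in range(1,15):
    d=i*.0005
    h=bot.move_linear([*(tgt+d*n)[:2],.0240],speed=.01,until_force=4)
    f=np.array(bot.read_ft_force())-base; m=bot.read_moment()
    print(i,h,"d",round(d*1e3,2),"fn",round(-f@n,2),"ft",f,"m",m, (np.array(bot.read_position())-tgt)@n*1e3)
    if -f@n>4: break
print(bot.read_clock()); cam("wrist","push1")
E
```

```text
[-3.0242 -0.4824  1.6355]
0.3423827763303345 [ 0.0273  0.704  -0.3214] [0.0271 0.0586 0.0016] [0.6104 0.0061 0.0241]
1 False d 0.5 fn 0.21 ft [-0.1629 -0.5838  0.1543] m [0.0384 0.0466 0.0048] 0.5818407780282556
2 False d 1.0 fn -0.28 ft [ 0.3841 -1.1404  0.8094] m [-0.0121 -0.0221  0.0019] 1.0575034639889718
3 False d 1.5 fn 0.66 ft [-0.5382 -1.3621 -0.1838] m [0.031  0.0177 0.0213] 1.5381021051706303
4 False d 2.0 fn -0.32 ft [ 0.4659 -1.6033  0.3744] m [-0.0327 -0.0063  0.0326] 2.0597720705184464
5 False d 2.5 fn -0.33 ft [ 0.4147 -0.9929  0.8052] m [-0.0445  0.0362  0.0072] 2.5206773862692398
6 False d 3.0 fn 1.32 ft [-1.2291 -1.1141  2.353 ] m [-0.0566  0.4349  0.0027] 2.5749974454754034
7 False d 3.5 fn 4.39 ft [-4.3255 -0.8705  4.355 ] m [-0.0956  0.9611  0.0608] 2.6411274471485924
14.3417
```

View pics/push1.png

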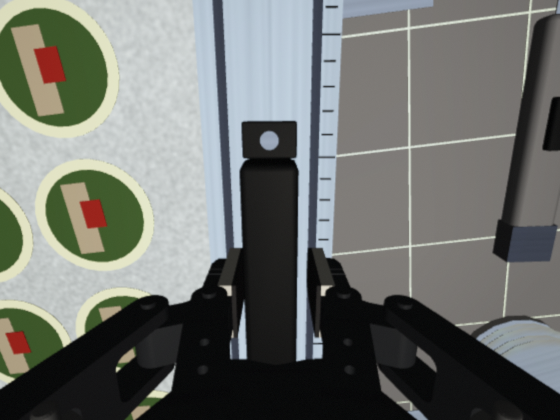

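```bash
cat >> h.py <<'E'
a=.0884; n=np.array([np.cos(a),np.sin(a),0]); tgt=np.array([.6161,.0066,0])-.006*n
def push(d0,d1,step,z,base,stop,wait=0):
    d=d0
    while d<d1+1e-9:
        h=bot.move_linear([*(tgt+d*n)[:2],z],speed=.01)
        if wait: bot.wait(wait)
        f=np.array(bot.read_ft_force())-base; m=bot.read_moment()
        print("d",round(d*1e3,2),"fn",round(-f@n,2),"f",f,"m",m,"pos",round((np.array(bot.read_position())-tgt)@n*1e3,2))
        if -f@n>stop: break
        d+=step
    return d
E
python3 - <<'E'
from h import *
bot.move_linear([*(tgt+.001*n)[:2],.024],speed=.02)
bot.move_linear([*(tgt+.001*n)[:2],.0285],speed=.02); bot.wait(.2)
print(bot.read_gripper_width(),bot.read_ft_force(),bot.read_position())
base=np.array(bot.read_ft_force()); np.save("base.npy",base)
push(.0022,.0052,.0003,.0285,base,5)
print(bot.read_clock())
E
```

```text
0.3382432341640894 [-0.12   -0.1867 -0.1727] [0.6111 0.0062 0.0284]
d 2.2 fn 0.13 f [-0.1611  0.3532 -0.3115] m [-0.0334  0.0126 -0.0046] pos 2.28
d 2.5 fn -0.48 f [ 0.4535  0.2788 -0.7717] m [ 0.0327  0.0036 -0.0138] pos 2.51
d 2.8 fn -0.48 f [0.4368 0.5487 0.1054] m [0.0318 0.0368 0.0068] pos 2.72
d 3.1 fn 1.36 f [-1.3879  0.261   0.7389] m [-0.0798  0.3201  0.0109] pos 2.75
d 3.4 fn 2.41 f [-2.4193 -0.0354  1.9497] m [-0.1402  0.6731  0.0634] pos 2.79
d 3.7 fn 3.82 f [-3.7493 -1.0091  1.2558] m [-0.0835  0.758   0.0267] pos 3.38
d 4.0 fn 3.17 f [-3.2573  0.7914  1.5015] m [-0.0718  0.6621  0.0093] pos 4.03
d 4.3 fn 2.7 f [-2.7286  0.2018  0.9283] m [0.0098 0.6069 0.0046] pos 4.4
d 4.6 fn 3.32 f [-3.3969  0.7486  0.8162] m [-0.0162  0.5783  0.0164] pos 4.71
d 4.9 fn 2.44 f [-2.4471  0.0208  0.7129] m [-0.0151  0.4408 -0.0429] pos 5.03
d 5.2 fn 1.26 f [-1.2832  0.2566  0.3005] m [-0.0796  0.4388 -0.0042] pos 5.29
18.0083
```

```bash
python3 - <<'E'
from h import *
base=np.load("base.npy")
push(.0056,.0110,.0004,.0285,base,4.6)
print(bot.read_clock()); cam("wrist","push2")
E
```

```text
d 5.6 fn 0.95 f [-1.0891  1.5619 -1.3664] m [-0.0219  0.4002  0.0365] pos 5.76
d 6.0 fn 1.92 f [-1.9476  0.2712 -1.0422] m [-0.0575  0.3423  0.0209] pos 6.12
d 6.4 fn 1.22 f [-1.2866  0.6807 -0.584 ] m [-0.0467  0.3198 -0.0082] pos 6.48
d 6.8 fn 1.28 f [-1.3185  0.393  -0.8751] m [-0.0654  0.343   0.0416] pos 6.9
d 7.2 fn 1.48 f [-1.4809 -0.0497 -0.199 ] m [ 0.0182  0.3501 -0.0237] pos 7.19
d 7.6 fn 1.99 f [-2.0332  0.4097 -0.2079] m [-0.0314  0.5778  0.0303] pos 7.46
d 8.0 fn 3.18 f [-3.237   0.4852  0.2125] m [ 0.0204  0.7239 -0.0283] pos 7.73
d 8.4 fn 4.72 f [-4.7562  0.1897  1.6198] m [ 0.023   1.1152 -0.0056] pos 7.77
20.0083
```

```bash
python3 - <<'E'
from h import *
base=np.load("base.npy")
d=push(.0085,.0110,.0002,.0285,base,6.3,.08)
bot.wait(.25)
f=np.array(bot.read_ft_force())-base;print(-f@n,f,bot.read_moment())
print(d,bot.read_clock()); cam("wrist","push3"); cam("scene","scpush3"); cam("top","toppush3")
E
```

```text
d 8.5 fn 5.12 f [-5.0745 -0.7319  1.5085] m [ 0.0296  1.1508 -0.0178] pos 7.75
d 8.7 fn 5.66 f [-5.672  -0.1345  2.8148] m [ 0.038   1.2752 -0.0308] pos 7.8
d 8.9 fn 6.83 f [-6.8687  0.1212  2.2787] m [-0.0221  1.3722  0.0088] pos 7.74
5.917500649567424 [-5.9407 -0.0005  2.672 ] [-0.0408  1.3122 -0.0108]
0.008900000000000002 21.3083
```

```bash
python3 - <<'E'
import cv2,numpy as np
a=cv2.imread("pics/scpush3.png"); b=cv2.imread("pics/toppush3.png")
A=cv2.resize(a[190:250,300:380],(480,360),interpolation=cv2.INTER_CUBIC)   # left stop
B=cv2.resize(a[290:350,260:340],(480,360),interpolation=cv2.INTER_CUBIC)
cv2.imwrite("pics/sc3.png",np.clip(np.hstack([A,B])[:, :].astype(float)*1.4,0,255).astype(np.uint8)[:, :960])
im=cv2.imread("pics/sc3.png"); cv2.imwrite("pics/sc3.png",cv2.resize(im,(800,300)))
E
```

```text
(no output)
```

View pics/sc3.png

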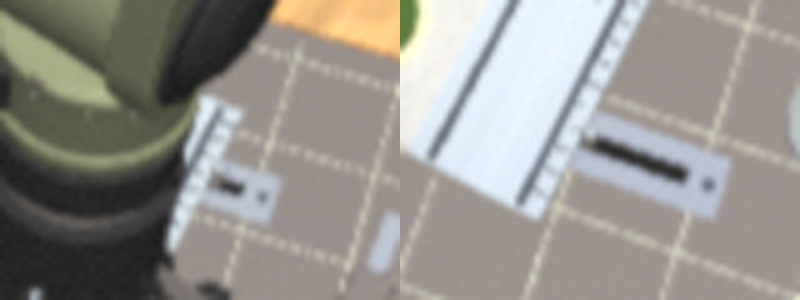

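View pics/push3.png

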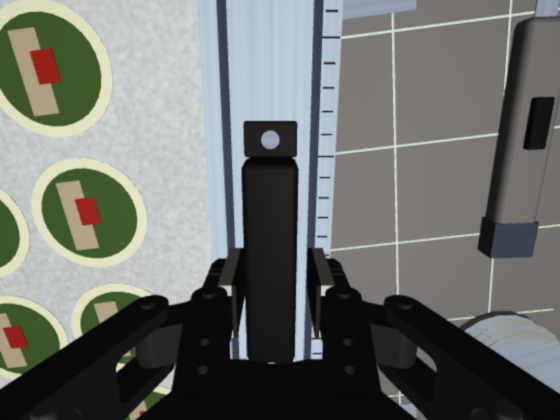

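```bash
python3 - <<'E'
from h import *
base=np.load("base.npy")
d=push(.0090,.0096,.0001,.0285,base,7.3,.1)
bot.wait(.15)
for _ in range(3):
    bot.wait(.05); f=np.array(bot.read_ft_force())-base;print(-f@n,f,bot.read_moment())
print(d,bot.read_clock())
E
```

```text
d 9.0 fn 6.85 f [-6.9482  0.8222  2.6808] m [-0.0264  1.464   0.0011] pos 7.75
d 9.1 fn 6.88 f [-6.8813 -0.2993  3.332 ] m [-0.0378  1.4527 -0.012 ] pos 7.78
d 9.2 fn 6.59 f [-6.6226  0.0829  3.0855] m [-0.0337  1.5279 -0.0231] pos 7.81
d 9.3 fn 7.27 f [-7.3381  0.4833  3.8334] m [-0.0986  1.6266 -0.0748] pos 7.8
d 9.4 fn 7.0 f [-7.0004 -0.2674  4.0969] m [-0.0847  1.5938  0.0227] pos 7.78
d 9.5 fn 8.24 f [-8.3268  0.67    3.9229] m [-0.0277  1.6368 -0.0172] pos 7.8
7.8594926381486045 [-7.9062  0.1799  3.6049] [-0.0745  1.6655  0.017 ]
6.976219854257844 [-6.9532 -0.5684  3.7994] [-0.0886  1.664  -0.0385]
7.5167682686790736 [-7.5723  0.2937  4.2021] [-0.049   1.6702 -0.0152]
0.009499999999999996 23.8583
```

```bash
python3 - <<'E'
from h import *
bot.move_linear([*(tgt+.0055*n)[:2],.0285],speed=.01); bot.wait(.05); print(bot.read_ft_force())
bot.move_linear([*(tgt+.0055*n)[:2],.10],speed=.12)
ya=np.array([-np.sin(a),np.cos(a),0])
for k,s in (("R",[.6596,-.1109,0]),("L",[.6383,.1299,0])):
    bot.move_pose([*(np.array(s)-.005*ya)[:2],.085],quat(a)); bot.wait(.2); cam("wrist","fin"+k)
print(bot.read_clock())
im=[cv2.resize(cv2.imread(f"pics/fin{k}.png")[150:250,200:360],None,fx=5,fy=3,interpolation=cv2.INTER_CUBIC) for k in "RL"]
cv2.imwrite("pics/fin.png",np.clip(np.vstack(im).astype(float)*1.4,0,255).astype(np.uint8))
E
```

```text
[ 0.0223  0.5812 -0.1492]
27.2417
```

View pics/fin.png

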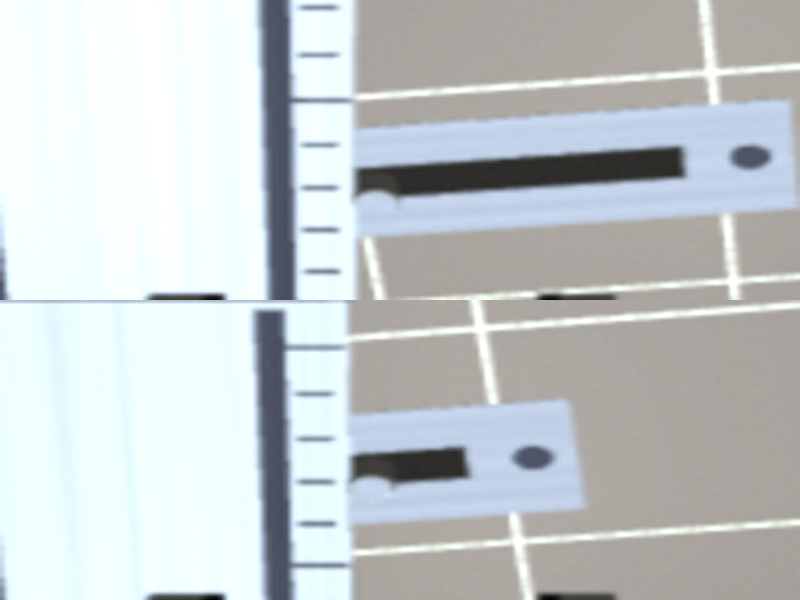

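View pics/finL.png

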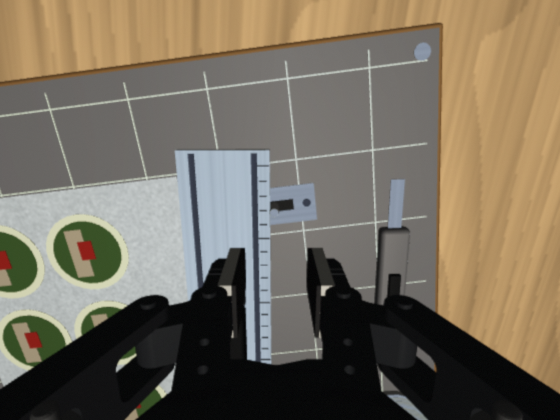

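Both pins look tangent to the ruler edge: R edge at crop x≈355 with the pin from 356, L edge at 349 with the pin from 350. The pushing force rose to about 7.5 N with no further motion. Next is the weight.

```bash
python3 - <<'E'
from h import *
A=.09
for p in ([.4285,.3545,.04],[.63,.11,.06]): print(bot.solve_ik(p,quat(A)))
bot.move_linear([*bot.read_position()[:2],.16],speed=.2)
bot.set_gripper(.6,25)
bot.move_pose([.4285,.3545,.15],quat(A)); bot.wait(.2)
cam("wrist","wt"); print(bot.read_position(),bot.read_clock())
print([(d["bbox"],round(d["confidence"],2)) for d in bot.search_frame("wrist","weight")],[(d["bbox"],round(d["confidence"],2)) for d in bot.search_frame("wrist","weight_knob")])
E
```

```text
[ 0.5584  0.5364 -0.4127  0.6217  0.      2.0392]
[ 0.0575  0.6374 -0.1543  0.7791  0.      1.5383]
[0.4294 0.3539 0.1499] 29.55
[([143.7, 227.2, 58.7, 66.9], 0.92), ([57.7, 165.8, 74.8, 57.0], 0.89), ([248.9, 162.0, 56.9, 55.2], 0.85), ([430.0, 159.0, 85.5, 53.1], 0.85), ([339.1, 86.5, 63.9, 60.1], 0.83)] [([341.2, 85.4, 62.0, 60.4], 0.96), ([52.7, 168.4, 80.1, 55.3], 0.92), ([431.0, 156.6, 82.6, 58.8], 0.83), ([146.3, 229.8, 61.7, 59.6], 0.64), ([251.5, 162.9, 54.7, 56.8], 0.62)]
```

View pics/wt.png

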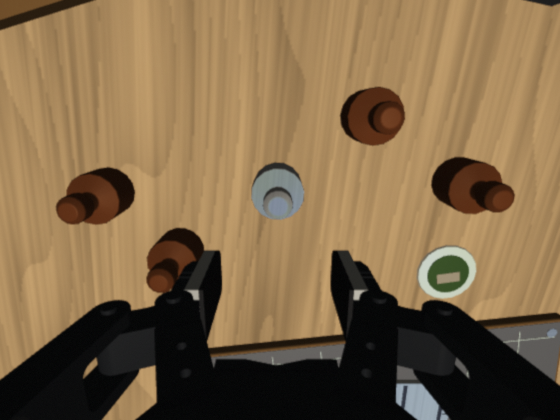

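```bash
python3 - <<'E'
from h import *
K,E=load("wt")
w=p2w([[278,206]],.066,K,E)[0]; print("knob",w,"body",p2w([[277,192]],.032,K,E),p2w([[277.5,188]],.0,K,E))
for b in ([160,279],[73,209],[389,118],[498,197]):
    p=p2w([b],.066,K,E)[0]; d=(p-w)[:2]; print(b,p,np.linalg.norm(d),"in jaw frame",d@n[:2],d@np.array([-n[1],n[0]]))
E
```

```text
knob [0.4314 0.3577 0.066 ] body [[0.4306 0.3595 0.032 ]] [[0.4316 0.3553 0.    ]]
[160, 279] [0.346  0.2913 0.066 ] 0.10814284668917187 in jaw frame -0.0908957572668098 -0.05859041389963826
[73, 209] [0.2841 0.3426 0.066 ] 0.14805391531792156 in jaw frame -0.14803927375816064 -0.002082130188690929
[389, 118] [0.4998 0.4253 0.066 ] 0.09614176619644269 in jaw frame 0.07410588557811273 0.061249954531045266
[498, 197] [0.5875 0.3781 0.066 ] 0.15748489305733798 in jaw frame 0.15734959891550893 0.006526504608874204
```

Clearances to the brown ones are good (at least 96 mm), so I grasp the knob.

```bash
python3 - <<'E'
from h import *
A=.09; P=[.4312,.3577]
bot.move_linear([*P,.12],speed=.1); 
print(bot.move_linear([*P,.039],speed=.08,until_force=8),bot.read_position())
bot.set_gripper(0,40); print(bot.read_gripper_width(),bot.read_ft_force(),bot.read_position())
bot.move_linear([*P,.06],speed=.04); bot.wait(.1); print(bot.read_ft_force(),bot.read_gripper_width(),bot.read_clock())
cam("wrist","held")
E
```

```text
False [0.4316 0.358  0.0395]
0.2379663875926774 [-3.1365  0.0135  4.8582] [0.4312 0.3579 0.0395]
[ 0.0434  1.0556 -3.1703] 0.23326470392811816 32.4167
```

View pics/held.png

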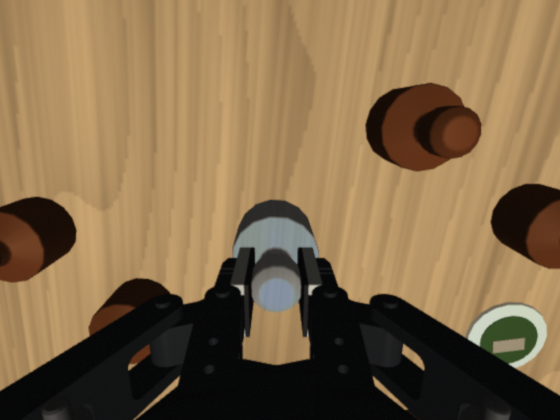

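```bash
python3 - <<'E'
from h import *
K,E=load("finL"); p=p2w([[177,151],[270,151]],.018,K,E); c=p.mean(0); ya=np.array([-n[1],n[0],0]); print(p,c,"centre",c-.16*ya,"target108",c-.052*ya)
W=c-.052*ya; W[2]=0
zt=.039+.018
bot.move_linear([.4312,.3577,.16],speed=.2)
bot.move_linear([*W[:2],.16],speed=.2)
bot.move_linear([*W[:2],zt+.012],speed=.12); bot.wait(.2)
b=bot.read_ft_force(); print(b,bot.read_position())
h=bot.move_linear([*W[:2],zt-.002],speed=.008,until_force=1.5)
print(h,bot.read_ft_force(),bot.read_position(),bot.read_clock())
cam("wrist","place"); cam("scene","scplace")
E
```

```text
[[0.5733 0.1629 0.018 ]
 [0.6322 0.168  0.018 ]] [0.6028 0.1654 0.018 ] centre [0.6169 0.0061 0.018 ] target108 [0.6073 0.1136 0.018 ]
[ 0.4053  0.3183 -4.2988] [0.6081 0.1137 0.07  ]
True [-1.0236 -0.6014  5.2275] [0.607  0.1136 0.0575] 37.1667
```

View pics/place.png

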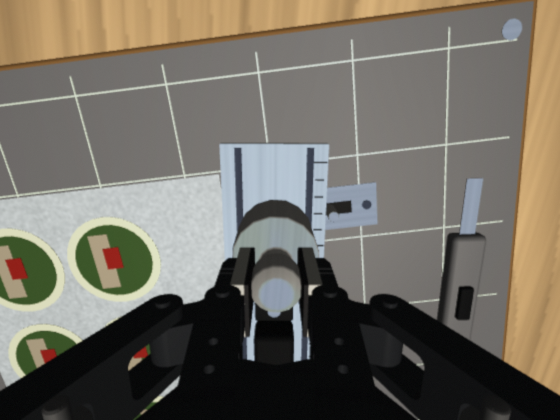

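View pics/scplace.png

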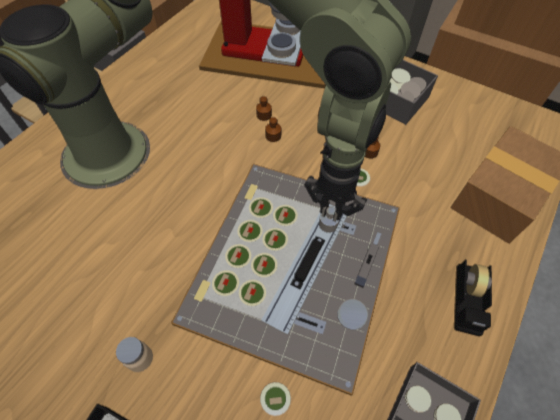

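```bash
python3 - <<'E'
from h import *
p=bot.read_position()
bot.move_linear([p[0],p[1],.0572],speed=.01); print(bot.read_ft_force(),bot.read_position())
bot.set_gripper(.36); bot.wait(.3); print(bot.read_gripper_width(),bot.read_ft_force())
bot.set_gripper(.6)
bot.move_linear([p[0],p[1],.13],speed=.08)
bot.wait(.3)
ya=np.array([-np.sin(a),np.cos(a),0])
for k,s in (("L",[.6383,.1299,0]),("R",[.6596,-.1109,0])):
    bot.move_pose([*(np.array(s)-.005*ya)[:2],.14 if k=="L" else .085],quat(a)); bot.wait(.2); cam("wrist","end"+k)
    if k=="L": bot.move_linear([*bot.read_position()[:2],.17],speed=.2)
print(bot.read_clock()); cam("scene","scend")
im=[cv2.resize(cv2.imread("pics/endR.png")[150:250,200:360],None,fx=5,fy=3,interpolation=cv2.INTER_CUBIC),cv2.resize(cv2.imread("pics/endL.png")[140:240,200:360],None,fx=5,fy=3,interpolation=cv2.INTER_CUBIC)]
cv2.imwrite("pics/end.png",np.clip(np.vstack(im).astype(float)*1.4,0,255).astype(np.uint8))
E
```

```text
[-1.2297  0.8223  4.6079] [0.6073 0.1136 0.0576]
0.36388848452784855 [-0.6771  0.0829  0.7446]
41.9333
```

View pics/end.png

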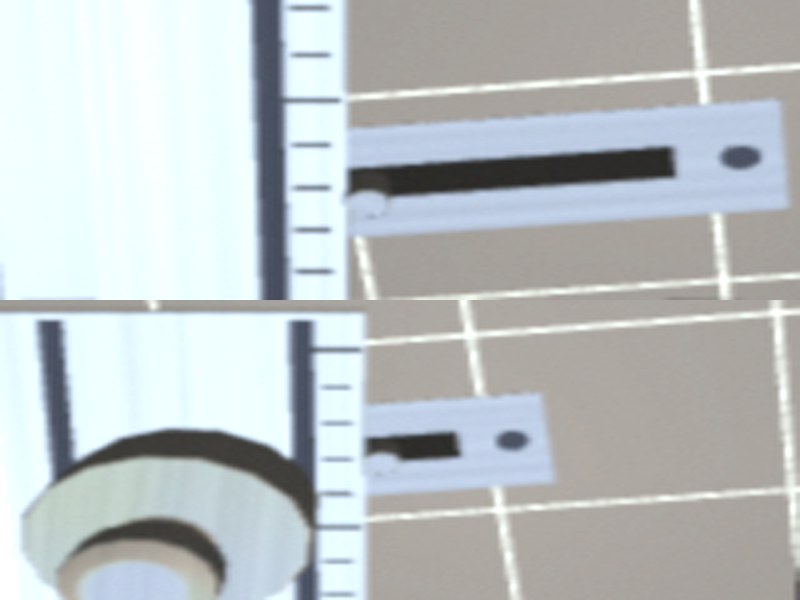

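View pics/scend.png

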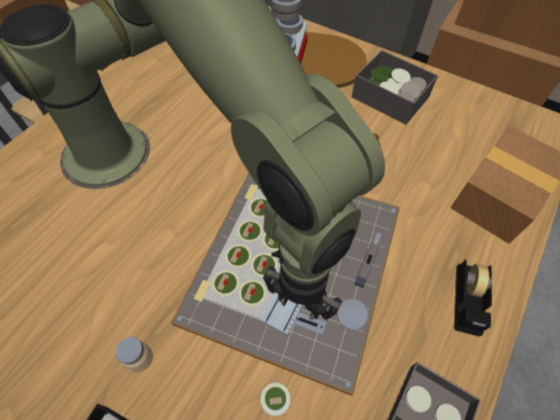

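View pics/endL.png

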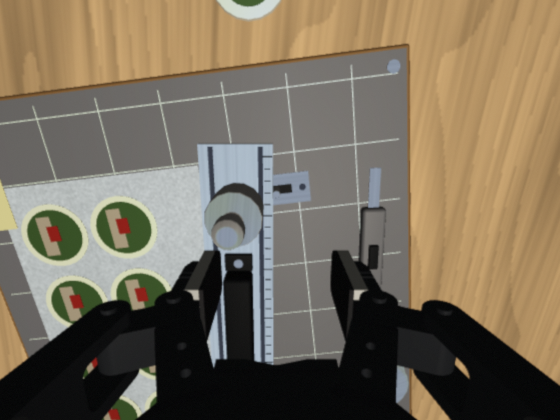

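The weight stands upright clear of the handle, and both pins are still tangent to the edge (crop x≈346 and 366). I lift clear and hand in.

```bash
python3 - <<'E'
from h import *
bot.move_linear([*bot.read_position()[:2],.2],speed=.15); bot.wait(.3)
print(bot.read_ft_force(),bot.read_clock()); bot.close_job()
E
```

```text
[ 0.3394 -0.6546 -0.1051] 43.2
the job is handed in; nothing more can be done
```

I set the ruler against both stop pins, stood the steel weight on its left end and handed the job in at 43 s of the 72 s allowed. No verdict is reported.

- **Ruler:** I carried it by its handle, almost lifted, to about 6 mm short of the pins, turned parallel to the pin line. I then let go and pushed it up with one finger in 0.1–0.4 mm steps. It stopped moving, and the push held at about 7 to 8 N for over 0.2 s. That is the total push; the force on each pin is not measured. From the friction while sliding I judged both pins carried over 0.5 N.
- **Weight:** I picked the only steel one (0.32 kg by wrist force, the other four being brown) and lowered it about 108 mm from the ruler's middle. Pressing it down peaked at about 8 N before I released it.
- **Last checks:** Close-up pictures after release showed the ruler's edge touching both pins, with no visible gap. The weight was upright and clear of the handle. The badge, shells, knife and jar that showed in the later pictures looked undisturbed; I did not measure any of the bystanders. The arm was clear, with a wrist force under 1 N.
- **What went off plan:** The first push was too low and pressed the ruler onto the board without moving it, so I raised the fingers and repeated it. The final push still pressed down with about 4 N.

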